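# Click the lathe's range selector round to blue and enter it

## Task

On the lathe's green control box, push the upright tab of the black dial round with a fingertip, click by click, until it points at the blue mark and rests there; do not grip the tab, and do not shove it hard. Then press the orange button right down to enter the setting, and let it come up again. Press the button only when the tab is at blue, and leave the gouge, the turned spindle and the wax jar where they are.

Things in the scene. Friction and masses are not known exactly. Their poses are not given: they have to be found in the camera images.
- control_box: Lime-green control box fixed to the table, 230 x 210 mm, top face 60 mm above the table. Origin: on the table, right below the dial's axis. The box reaches from 125 mm behind the origin (its -x, button side) to 105 mm ahead (+x), and 105 mm to each side. Its place and yaw vary
- dial_axis (a point): Centre of the dial's flat upper face, on its upright axis, 70 mm above the table; axes as the control box. The dial is a black disc of 140 mm diameter; a low aluminium hub (diameter 44 mm) stands 6 mm above its face
- dial (a joint): Angle of the dial, rad: 0 when the tab points along the box's +x, growing anticlockwise seen from above; stops at -1.8 and 1.8. It has click stops every 0.524 rad (0, +-0.524, +-1.047, +-1.571) and, once past half-way to the next one, springs into it by itself. It may start at any of -0.524, 0, 0.524, or balanced half-way between two of them. Pushing the tab over a click takes about 4 N at the tab
- tab (a point): Centre of the bare-aluminium tab that stands up from the dial's rim: 24 mm long radially, 10 mm thick, its top 32 mm above the dial's face (102 mm above the table), this point 58 mm from the axis and 16 mm above the dial's face. x points radially outward, y across the tab (its pushed faces), anticlockwise
- tab_aim (a point): The point the tab points at: 88 mm from the dial's axis, straight out along the tab, at the height of the box's top, on the circle where the marks lie
- mark_blue: Blue round mark, 18 mm across and 2 mm thick, fixed on the top of the box, 88 mm from the dial's axis; origin in the middle of its underside. The four marks lie at the dial angles -1.571, -1.047, 1.047 and 1.571; which colour is where varies
- mark_red: Red mark, otherwise like the blue one
- mark_yellow: Yellow mark, otherwise like the blue one
- mark_white: White mark, otherwise like the blue one
- enter_top (a point): Centre of the top of the orange push button (26 mm across), 82 mm above the table, in a black collar of 42 mm diameter and 12 mm height, on the box's top 98 mm behind the dial's axis (box -x); it is pressed straight down
- enter (a joint): Travel of the button, m: 0 up, 0.006 fully down (about 5 N); it springs back
- gouge: Loose turning gouge lying on the table, 270 mm long along its x, wooden handle of 30 mm diameter at -x; origin on the table below the ferrule. To be left alone
- spindle: Loose turned wooden spindle standing upright, 110 mm tall, foot 52 mm across; origin under its foot. To be left alone
- wax: Loose jar of wax, 72 mm across, 70 mm tall; origin under its centre. To be left alone

How it is judged:
On the way, in this order (a step that is already met when the one before it is completed fails the run):
1. the tab points at the blue mark and rests there (horizontal distance between tab_aim and mark_blue below 0.011 m and velocity of joint dial between -0.2 and 0.2 rad/s), for 0.3 s.
2. the orange button is pressed right down (horizontal distance between tab_aim and mark_blue below 0.011 m and value of joint enter above 0.0045 m), for 0.02 s.
At the end, for the whole second after the job is handed in: The tab points at the blue mark (its aim point within 11 mm of the mark's centre) and is at rest, the button is up again (under 2 mm of travel), and gouge, spindle and jar are within 20 mm of where they stood (horizontal distance between tab_aim and mark_blue below 0.011 m and value of joint enter below 0.002 m and velocity of joint dial between -0.1 and 0.1 rad/s and distance of each of gouge, spindle, wax from where it was at the start of the episode below 0.02 m); the robot touches nothing.
It fails at once if the tab is gripped or shoved hard (over 30 N on the dial) (contact force between the fingers and dial above 30 N).
It fails at once if the button is pressed while the tab is not at the blue mark (value of joint enter above 0.003 m and not (horizontal distance between tab_aim and mark_blue below 0.011 m)).
It fails at once if gouge, spindle or jar is moved, lifted or knocked over (distance of any of gouge, spindle, wax from where it was at the start of the episode above 0.02 m).
It also fails if it takes over 54 s, if anything falls off the work surface, if the arm or the gripper's body presses on something with over 40 N, if the wrist force passes 120 N, or if a joint passes its speed limit or range.

## Robot

A 6-joint arm with a two-finger parallel gripper is mounted at the origin on the work surface. World frame = base frame: x ahead of the robot, y to its left, z up, the work surface at z = 0. Lengths are in m, angles in rad, forces in N, time in s.
With the tool pointing down it reaches from about 0.325 to 0.85 m from the base axis. Payload 15.5 kg.
Tool frame: the origin (TCP) lies where the fingers leave the gripper's body, on its centre line; the fingertips stand tip_reach ahead of it and the grasp point (between the pads) lies 60 mm ahead of it (tip_reach is the distance from the TCP to the fingertips, in m); z points along the fingers, y is the direction in which the jaws open and shut (so a half turn about z gives the same grasp; the last joint's range is limited). The gripper opens to 91 mm and grips with 3 to 60 N. Pads are 32 mm wide; open, the fingers measure 118 mm over their backs; the gripper's body (76 mm by 178 mm) begins 60 mm behind the grasp point.
Start: joints at [1.179, 0.494, 1.345, -0, 1.302, -0.096], TCP at [0.183, 0.598, 0.292] pointing down, gripper open.
Joint ranges: [-2.91, 2.91], [-0.82, 2.16], [0.22, 2.67], [-1.22, 4.37], [0.12, 2.79], [-3.08, 3.08]. Speed limits (rad/s): [1.89, 1.89, 2.57, 3.01, 3.01, 3.01].

## Interface

Orientations are given as a unit quaternion [x, y, z, w].
In Python, from plant import * gives the robot as it stands. The module is installed in compiled form; this text tells all that it offers.
- The arm moves only by the tool servo_tool, never from a script. Its argument "rows" is a list that holds one entry, the list of rows, each a list of 5 numbers: the shift along the world's x, y, z in m, then the turn about the world's z in degrees, then the closure, from 0 (fully open) to 1 (shut). A call has 1 to 5 rows; each row shifts and turns the commanded pose from where the row before left it; what a row does not reach is not made up. A row lasts 1/10 s, in which the tool goes at most 50 mm and 8.59 degrees, less where a joint would pass 70% of its speed; a pose out of reach is approached as far as the arm can. A call with a gripper value outside its range is refused whole. The fingers move at their own pace and stop on an object; "force" is the grip in N (left out, the last holds). Time passes only in rows, so rows that do not move let the fingers close. It gives the time, the measured TCP pose, the force and the opening at its end, in the units of the state.
- read_state(): the state, without advancing time (a new reading comes with each control period).
- capture(name): name is "scene" or "side" or "wrist"; returns the picture (384x512x3 uint8, red, green, blue); there is no depth.
- camera_params(name): a dict with "fx", "fy", "cx", "cy" (pixels), "T" (4x4, takes a point from camera to world coordinates). Camera axes: x right, y down, z forward; pixel columns grow to the right and rows downward; lengths in m; the calibration is good to about 2 mm. The wrist camera is an equidistant fisheye: a pixel r from the principal point sees the ray r / f radians off the axis. A picture is of the moment at which its call begins: read the wrist's pose just before it. camera_params takes no time and is no camera call; for the wrist camera it gives the pose at the moment of the call.
- job_done(): hands the job in, once; it reports no verdict.
The state is a dict: "time": time; "joints": joint angles; "qvel": joint speeds; "effort": joint torques, N m; "tool_pos": TCP position; "orientation": TCP orientation; "force": force on the tool from outside, world axes, zero at the start; "ft_torque": the same for the moment, N m; "finger_gap": opening from 0.0 (shut) to 1.0 (fully open).
Only numpy, scipy, OpenCV 4.12 (cv2) and the standard library are available. Lean on these libraries where they do the work, as an engineer would, in place of code of your own. Each camera call takes 0.05 s, during which the arm holds its last target. There are 200 camera calls.

## Working session

There is one attempt and no reset: what is moved stays moved. The work goes in short steps, Python scripts to look and compute and a tool call to move; the robot and the scene stay as the last step left them, time stands still between calls to the robot, and variables do not carry over. Pictures are saved under pics/ and viewed, about 8 in all and at most 12, crops included, and the job is handed in when it is done.

Besides the shell and the picture viewer there is one more tool, called by a JSON object that holds its "api" and its "payload", one argument or row to a line. servo_tool: Moves the arm, as the interface text tells. Its arguments: {"type":"object","properties":{"rows":{"type":"array","items":{"type":"array","items":{"type":"array","items":{"type":"number"}}}},"force":{"type":"number"}},"required":["rows"]}

```bash
mkdir -p pics
python3 - <<'E'
from plant import *
import cv2,numpy as np
s=read_state();print(s)
for n in("scene","side"):
    im=capture(n);cv2.imwrite(f"pics/{n}0.png",im[:,:,::-1]);p=camera_params(n);print(n,p)
E
python3 -c "
import cv2,numpy as np
a=cv2.imread('pics/scene0.png');b=cv2.imread('pics/side0.png')
cv2.imwrite('pics/both0.png',cv2.resize(np.vstack([a,b]),None,fx=.78,fy=.78))"
```

```text
{'time': 0.0, 'joints': array([ 1.17848330e+00,  4.94185898e-01,  1.34611593e+00, -1.41609041e-06,
        1.30248060e+00, -9.54907420e-02]), 'qvel': array([-0.00030219,  0.00079724, -0.00041952,  0.00178188, -0.00074117,
       -0.00241996]), 'effort': array([ 4.19208271e-03, -8.78840017e+01, -3.81861377e+01,  7.08734547e-02,
        5.34603826e-02, -7.85187467e-05]), 'tool_pos': array([0.18268875, 0.59741832, 0.29164167]), 'orientation': array([ 1.47866718e-01,  9.89007118e-01, -5.77442687e-04, -1.42996794e-04]), 'force': array([-0.28575087,  0.24792877,  0.37146198]), 'ft_torque': array([ 0.02156142, -0.02111426,  0.02241041]), 'finger_gap': 0.9999958240540554}
scene {'fx': 427.8766110022706, 'fy': 427.8766110022706, 'cx': 248.16576086613333, 'cy': 181.8262451696148, 'T': array([[ 0.04972702,  0.56264937, -0.82519871,  1.59818015],
       [ 0.99873905, -0.03371651,  0.03719558, -0.0097962 ],
       [-0.00689475, -0.8260078 , -0.56361651,  0.73647899],
       [ 0.        ,  0.        ,  0.        ,  1.        ]])}
side {'fx': 353.8874919645183, 'fy': 353.8874919645183, 'cx': 258.7961755533805, 'cy': 189.10997124354688, 'T': array([[ 0.83931109, -0.41773358,  0.34793038,  0.35737153],
       [-0.543647  , -0.64749724,  0.53403677, -0.38254227],
       [ 0.00219887, -0.63737428, -0.77055122,  0.65217772],
       [ 0.        ,  0.        ,  0.        ,  1.        ]])}
```

View pics/scene0.png

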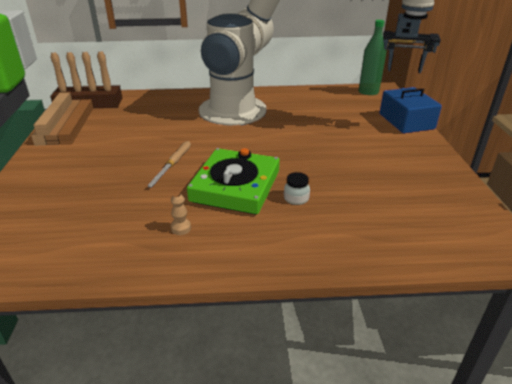

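View pics/side0.png

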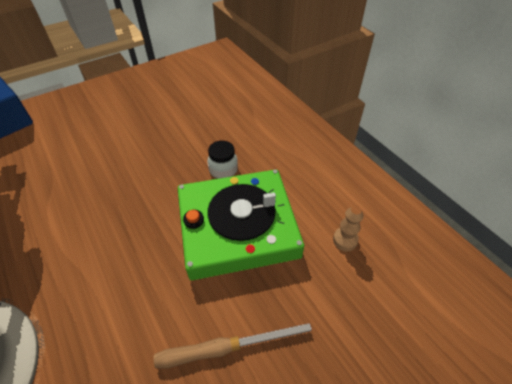

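The scene view shows the box centre right of the image centre, with the jar at (297,188), the spindle at (180,215) and the gouge at (170,165). In the side view the button is at (193,218), the hub at (241,209), the tab at about (269,200), blue at (255,182), yellow at (235,181), red at (250,249) and white at (271,239).

```bash
cat > h.py <<'E'
import cv2,numpy as np
from plant import *
def ray(p,u,v):
    d=p["T"][:3,:3]@np.array([(u-p["cx"])/p["fx"],(v-p["cy"])/p["fy"],1]);return p["T"][:3,3],d
def cast(p,u,v,z):
    o,d=ray(p,u,v);return o+d*(z-o[2])/d[2]
def proj(p,X):
    c=p["T"][:3,:3].T@(np.array(X)-p["T"][:3,3]);return c[0]/c[2]*p["fx"]+p["cx"],c[1]/c[2]*p["fy"]+p["cy"]
def blobs(im,lo,hi,roi,amin=8):
    m=cv2.inRange(cv2.cvtColor(im,cv2.COLOR_BGR2HSV),lo,hi);k=np.zeros_like(m);x0,y0,x1,y1=roi;k[y0:y1,x0:x1]=m[y0:y1,x0:x1]
    n,l,s,c=cv2.connectedComponentsWithStats(k);return [(c[i].round(1),s[i,4],s[i,:4]) for i in range(1,n) if s[i,4]>=amin]
E
python3 - <<'E'
from h import *
im=cv2.imread("pics/side0.png");p=camera_params("side");R=(175,165,305,280)
C={"blue":((100,120,60),(130,255,255)),"yellow":((18,150,150),(32,255,255)),"red":((0,180,100),(4,255,255)),"orange":((5,150,120),(15,255,255)),"grey":((0,0,110),(180,60,255))}
for n,(a,b) in C.items():
    for c,ar,bb in blobs(im,np.array(a),np.array(b),R):
        z={"grey":.076,"orange":.082}.get(n,.062);print(n,c,ar,bb,cast(p,*c,z).round(4))
c=cv2.resize(im[160:285,170:310],None,fx=5,fy=5,interpolation=cv2.INTER_CUBIC);cv2.imwrite("pics/crop.png",c[:600])
sc=cv2.imread("pics/scene0.png");q=camera_params("scene")
for n in("blue","orange","grey"):
    for c,ar,bb in blobs(sc,np.array(C[n][0]),np.array(C[n][1]),(185,140,315,215),4):print("scene",n,c,ar,cast(q,*c,{"grey":.076,"orange":.082}.get(n,.062)).round(4))
# others
for n,uv,z in(("jar",(221,150),.07),("spfoot",(346,245),0),("gougeend",(310,328),.01),("gougehandle",(160,360),.015)):print(n,cast(p,*uv,z).round(3))
E
```

```text
blue [254.4 180.9] 27 [252 179   6   5] [0.6285 0.0515 0.062 ]
yellow [233.7 180.1] 39 [230 177   8   7] [0.5913 0.0783 0.062 ]
red [250.  248.4] 36 [247 246   7   6] [ 0.5303 -0.0872  0.062 ]
orange [184.4 209.4] 1149 [175 165  36 115] [0.4615 0.049  0.082 ]
orange [288.2 186.5] 1306 [238 165  67  77] [ 0.6707 -0.0149  0.082 ]
orange [192.2 215.1] 113 [186 210  13  11] [0.4684 0.028  0.082 ]
orange [248.8 246.1] 10 [246 245   8   5] [ 0.5251 -0.0919  0.082 ]
grey [221.5 169.9] 237 [209 165  25  13] [0.5782 0.1078 0.076 ]
grey [181.1 186.1] 8 [180 185   3   3] [0.4832 0.1133 0.076 ]
grey [269.1 197.8] 112 [263 193  12  12] [ 0.6228 -0.0144  0.076 ]
grey [242.  207.6] 340 [231 199  32  18] [ 0.5625 -0.0056  0.076 ]
grey [270.8 238.9] 52 [267 236   9   7] [ 0.5701 -0.0982  0.076 ]
grey [298.9 242.1] 8 [298 241   3   3] [ 0.6106 -0.1327  0.076 ]
grey [189.5 263.5] 12 [188 262   4   4] [ 0.4183 -0.0614  0.076 ]
scene blue [254.5 185. ] 14 [0.6273 0.0514 0.062 ]
scene orange [264.1 164.8] 3567 [0.5558 0.0835 0.082 ]
scene orange [203.4 211.5] 219 [ 0.763  -0.0833  0.082 ]
scene grey [231.6 170.9] 185 [ 0.5732 -0.0105  0.076 ]
scene grey [203.5 176. ] 14 [ 0.5948 -0.0895  0.076 ]
scene grey [297.6 194.6] 341 [0.6982 0.1602 0.076 ]
jar [0.61  0.169 0.07 ]
spfoot [ 0.723 -0.159  0.   ]
gougeend [ 0.55  -0.256  0.01 ]
gougehandle [ 0.305 -0.162  0.015]
```

View pics/crop.png

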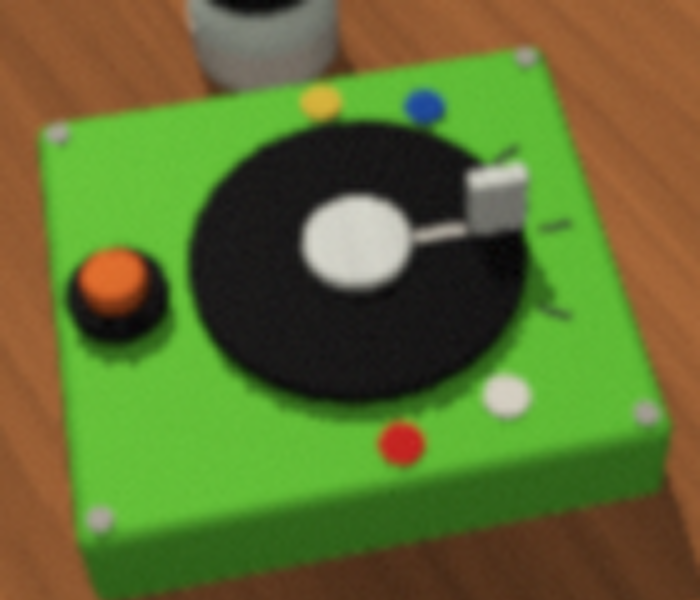

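The geometry agrees in both views. The yellow/red midpoint puts the axis at (0.561,-0.0045), and box +x is at -20.2°. That predicts the button and blue mark within 2 mm, with blue at +1.047 and the tab at 0. The tab has to go two clicks anticlockwise.

I'll move over with the fingers closing, to the clockwise side of the tab.

{"api": "servo_tool", "payload": {
  "rows": [
    [[0.0265, -0.0407, 0, -0.6, 1], [0.0265, -0.0407, 0, -0.6, 1], [0.0265, -0.0407, 0, -0.6, 1], [0.0265, -0.0407, 0, -0.6, 1], [0.0265, -0.0407, 0, -0.8, 1]]
  ],
  "force": 10
}}

```text
time: 0.6
tool_pos: [0.3158, 0.3924, 0.2921]
orientation: [0.175, 0.984, -0.0, -0.0]
force: [0.6, -0.0, -0.2]
finger_gap: 0.595
```

{"api": "servo_tool", "payload": {
  "rows": [
    [[0.0265, -0.0407, 0, 0, 1], [0.0265, -0.0407, 0, 0, 1], [0.0265, -0.0407, 0, 0, 1], [0.0265, -0.0407, 0, 0, 1], [0.0265, -0.0407, 0, 0, 1]]
  ]
}}

```text
time: 1.1
tool_pos: [0.4484, 0.1888, 0.2922]
orientation: [0.175, 0.984, -0.0, -0.0]
force: [1.1, 1.1, -0.0]
finger_gap: 0.156
```

{"api": "servo_tool", "payload": {
  "rows": [
    [[0.0265, -0.0407, 0, 0, 1], [0.0265, -0.0407, 0, 0, 1], [0.0265, -0.0407, 0, 0, 1], [0.0265, -0.0407, 0, 0, 1], [0.0265, -0.0407, 0, 0, 1]]
  ]
}}

```text
time: 1.6
tool_pos: [0.5809, -0.0148, 0.292]
orientation: [0.176, 0.984, 0.0, -0.0]
force: [1.0, 0.5, -0.8]
finger_gap: 0.004
```

{"api": "servo_tool", "payload": {
  "rows": [
    [[0.0265, -0.0407, -0.03, 0, 1], [0, 0, -0.03, 0, 1], [0, 0, -0.02, 0, 1], [0, 0, 0, 0, 1]]
  ]
}}

```text
time: 2.0
tool_pos: [0.6021, -0.0486, 0.2131]
orientation: [0.176, 0.984, 0.0, -0.003]
force: [-1.1, 0.0, 0.0]
finger_gap: 0.005
```

Run:
```python
from h import *
s=read_state();print(s["time"],s["tool_pos"],s["orientation"],s["joints"],s["finger_gap"],s["force"])
im=[capture(n)[:,:,::-1] for n in("side","scene")]
cv2.imwrite("pics/s1.png",im[0]);cv2.imwrite("pics/c1.png",im[1])
a=cv2.resize(im[0][80:280,150:350],(600,600),interpolation=cv2.INTER_CUBIC)
cv2.imwrite("pics/v1.png",a)
t=s["tool_pos"]
for d in(0,.06,.08):print(d,np.round(proj(camera_params("side"),t-[0,0,d]),1),np.round(proj(camera_params("scene"),t-[0,0,d]),1))
```

```text
2.0 [ 0.60205038 -0.04857433  0.2130555 ] [ 1.75735453e-01  9.84433709e-01  1.92810744e-05 -2.70614589e-03] [-1.79353284e-01  5.50118841e-01  1.48629954e+00  2.67307437e-05
  1.11058666e+00 -1.39685464e+00] 0.005145940831741865 [-1.12860391  0.04219141  0.00246454]
0 [272.2 166.4] [215.7 133.2]
0.06 [271.2 188.9] [216.8 153.1]
0.08 [270.9 195.7] [217.2 159.4]
```

View pics/v1.png

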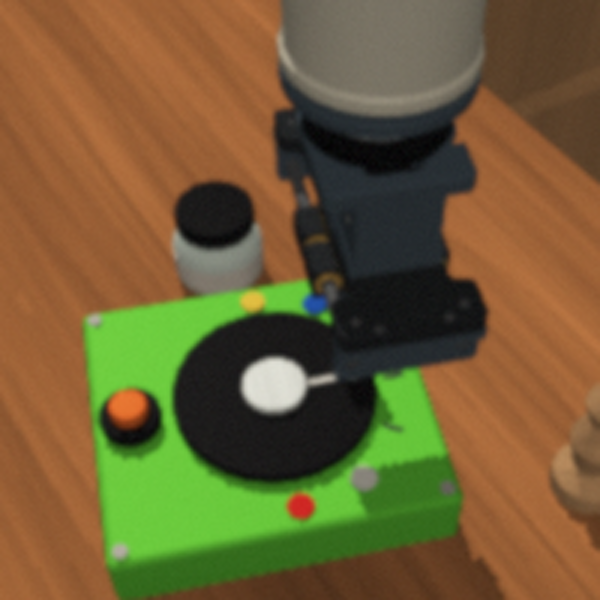

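The gripper body hides the fingers in this view. The block's lower edge is near (285,200) in the full image, and the jar and spindle are clear. I'll check the fingertips in the scene view.

Run:
```python
from h import *
im=cv2.imread("pics/c1.png");a=cv2.resize(im[90:220,150:320],(784,600),interpolation=cv2.INTER_CUBIC)
cv2.imwrite("pics/v2.png",a)
```

```text
(no output)
```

View pics/v2.png

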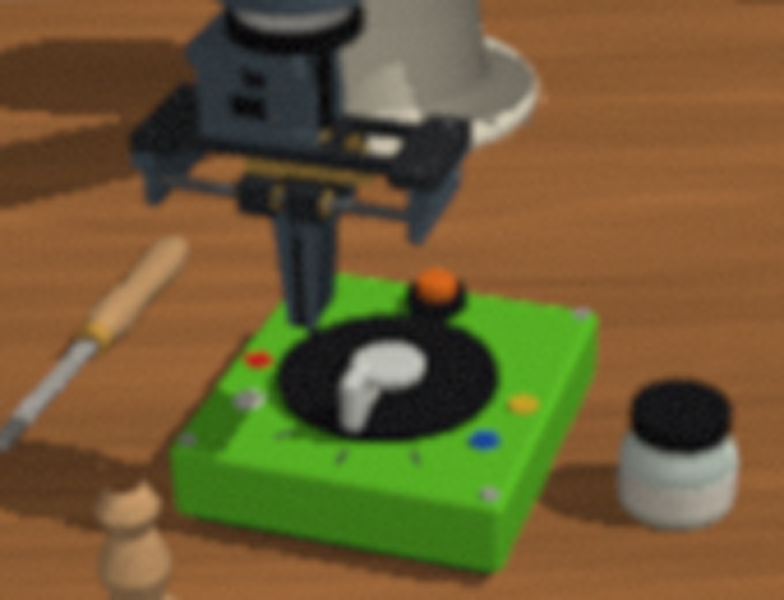

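The fingertips end near full-image (215.7,160.5), so tip_reach is about 72 mm, and the closed tips are about 20–25 mm thick. Tip height 86 mm clears the hub at 76 mm and overlaps the tab, whose top is at 102 mm. So TCP z should be 0.158, after which I creep towards the tab.

{"api": "servo_tool", "payload": {
  "rows": [
    [[0, 0, -0.03, 0, 1], [0, 0, -0.025, 0, 1], [0, 0, 0, 0, 1], [0, 0, 0, 0, 1]]
  ]
}}

```text
time: 2.5
tool_pos: [0.604, -0.0483, 0.1624]
orientation: [0.175, 0.985, -0.0, 0.001]
force: [-0.3, -0.0, 0.6]
finger_gap: 0.004
```

Run:
```python
from h import *
s=read_state();print(s["tool_pos"],s["force"])
A=np.array([.5608,-.0045]);y0=-.353
def P(f,t):
    a=y0+f;return A+.06*np.array([np.cos(a),np.sin(a)])-t*np.array([-np.sin(a),np.cos(a)])
print("rel axis in tab frame:",[round(float((s["tool_pos"][:2]-A)@v),4) for v in(np.array([np.cos(y0),np.sin(y0)]),np.array([-np.sin(y0),np.cos(y0)]))])
prev=P(0,.018)
for k in range(1,21):
    q=P(k*np.radians(3),.018);print(k*3,(q-prev).round(4));prev=q
im=capture("scene")[:,:,::-1];cv2.imwrite("pics/v3.png",cv2.resize(im[90:220,150:320],(784,600),interpolation=cv2.INTER_CUBIC))
```

```text
[ 0.60402705 -0.0483021   0.16241021] [-0.33973117 -0.01975297  0.61372455]
rel axis in tab frame: [0.0557, -0.0262]
3 [0.0019 0.0027]
6 [0.0018 0.0028]
9 [0.0016 0.0029]
12 [0.0015 0.0029]
15 [0.0013 0.003 ]
18 [0.0011 0.0031]
21 [0.001  0.0031]
24 [0.0008 0.0032]
27 [0.0006 0.0032]
30 [0.0005 0.0032]
33 [0.0003 0.0033]
36 [0.0001 0.0033]
39 [-0.      0.0033]
42 [-0.0002  0.0033]
45 [-0.0004  0.0033]
48 [-0.0005  0.0032]
51 [-0.0007  0.0032]
54 [-0.0009  0.0032]
57 [-0.001   0.0031]
60 [-0.0012  0.003 ]
```

View pics/v3.png

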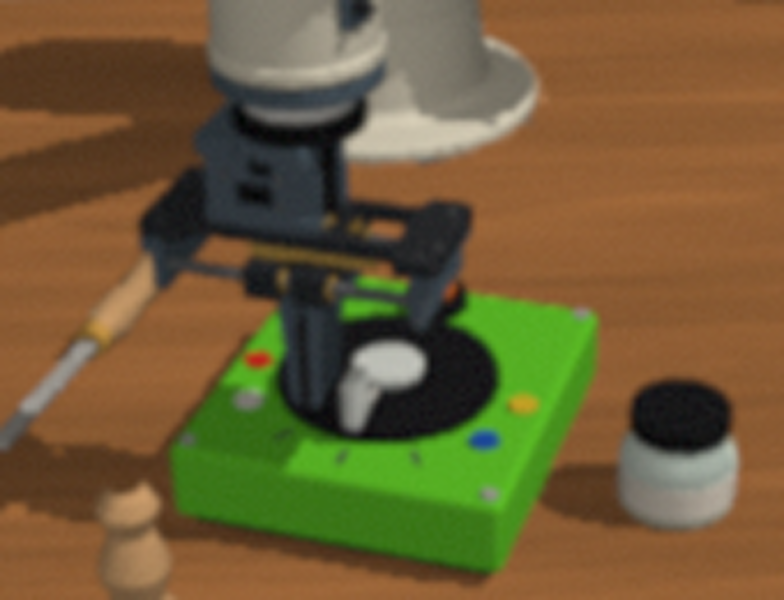

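The finger stands beside the tab with a gap of about 5 mm. Its tip is at z ≈ 0.082 by comparison with the tab's face, which clears the hub. I'll creep to contact now.

{"api": "servo_tool", "payload": {
  "rows": [
    [[0.0016, 0.0015, 0, 0, 1], [0.0016, 0.0015, 0, 0, 1], [0.0016, 0.0015, 0, 0, 1], [0.0007, 0.0019, 0, 0, 1]]
  ]
}}

```text
time: 2.95
tool_pos: [0.6093, -0.042, 0.1613]
orientation: [0.175, 0.984, -0.0, 0.0]
force: [-0.2, 0.5, -0.7]
finger_gap: 0.002
```

{"api": "servo_tool", "payload": {
  "rows": [
    [[0.0019, 0.0027, 0, 3, 1], [0.0018, 0.0028, 0, 3, 1], [0.0016, 0.0029, 0, 3, 1], [0.0015, 0.0029, 0, 3, 1], [0.0013, 0.003, 0, 3, 1]]
  ]
}}

```text
time: 3.45
tool_pos: [0.6172, -0.0277, 0.161]
orientation: [0.044, 0.999, -0.0, -0.0]
force: [0.1, -1.6, 0.3]
finger_gap: 0.005
```

```bash
cat >> h.py <<'E'
def look(name):
    s=read_state();A=np.array([.5608,-.0045]);v=s["tool_pos"][:2]-A
    q=s["orientation"];jaw=np.degrees(np.arctan2(1-2*q[0]**2,2*q[0]*q[1]));f=np.radians(jaw-90)
    er=np.array([np.cos(f),np.sin(f)]);et=np.array([-er[1],er[0]])
    print(s["time"],s["tool_pos"].round(4),"phi",round(jaw-69.8,1),"r,t",(v@er).round(4),(v@et).round(4),"F",s["force"].round(1))
    im=capture("scene")[:,:,::-1];cv2.imwrite(name,cv2.resize(im[90:220,150:320],(784,600),interpolation=cv2.INTER_CUBIC))
E
python3 -c "
from h import *
look('pics/v4.png')"
```

```text
3.45 [ 0.6172 -0.0277  0.161 ] phi 15.1 r,t 0.0582 -0.0181 F [ 0.1 -1.6  0.3]
```

View pics/v4.png

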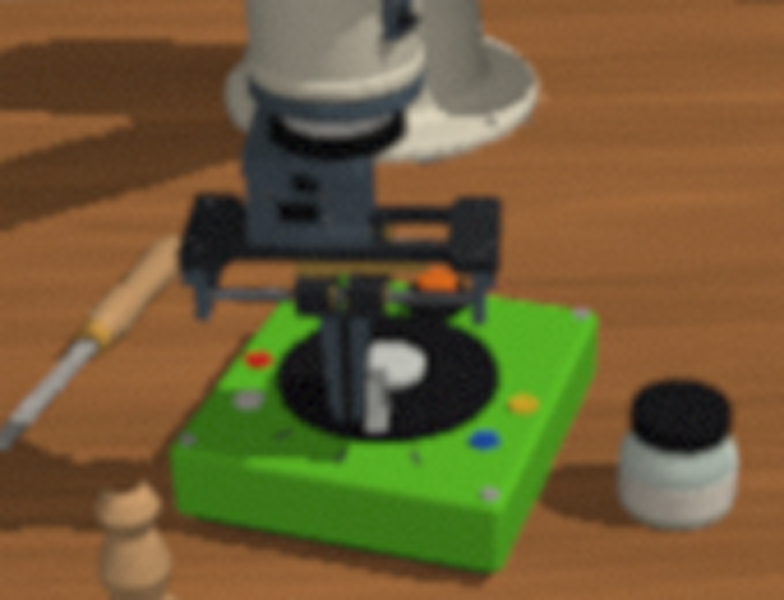

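The finger is in contact, the tab is at about 15°, and the force is light at 1.6 N. I'll continue along the arc.

{"api": "servo_tool", "payload": {
  "rows": [
    [[0.0011, 0.0031, 0, 3, 1], [0.001, 0.0031, 0, 3, 1], [0.0008, 0.0032, 0, 3, 1], [0.0006, 0.0032, 0, 3, 1], [0.0005, 0.0032, 0, 3, 1]]
  ]
}}

```text
time: 4.0
tool_pos: [0.6211, -0.0118, 0.1609]
orientation: [-0.086, 0.996, 0.0, -0.0]
force: [-0.6, 0.2, 0.1]
finger_gap: 0.005
```

{"api": "servo_tool", "payload": {
  "rows": [
    [[0.0003, 0.0033, 0, 3, 1], [0.0001, 0.0033, 0, 3, 1], [0, 0.0033, 0, 3, 1], [-0.0002, 0.0033, 0, 3, 1]]
  ]
}}

```text
time: 4.4
tool_pos: [0.6213, 0.0012, 0.161]
orientation: [-0.19, 0.982, -0.0, -0.0]
force: [0.2, -1.0, -0.3]
finger_gap: 0.004
```

{"api": "servo_tool", "payload": {
  "rows": [
    [[-0.0004, 0.0033, 0, 3, 1], [-0.0002, 0.0016, 0, 1.5, 1], [-0.0003, 0.0016, 0, 1.5, 1], [0, 0, 0, 0, 1], [0, 0, 0, 0, 1]]
  ]
}}

```text
time: 4.9
tool_pos: [0.6204, 0.0077, 0.1609]
orientation: [-0.24, 0.971, 0.0, -0.0]
force: [-0.4, 0.0, 0.4]
finger_gap: 0.006
```

```bash
python3 -c "
from h import *
look('pics/v5.png')"
```

```text
4.9 [0.6204 0.0077 0.1609] phi 47.9 r,t 0.0584 -0.0169 F [-0.4  0.   0.4]
```

View pics/v5.png

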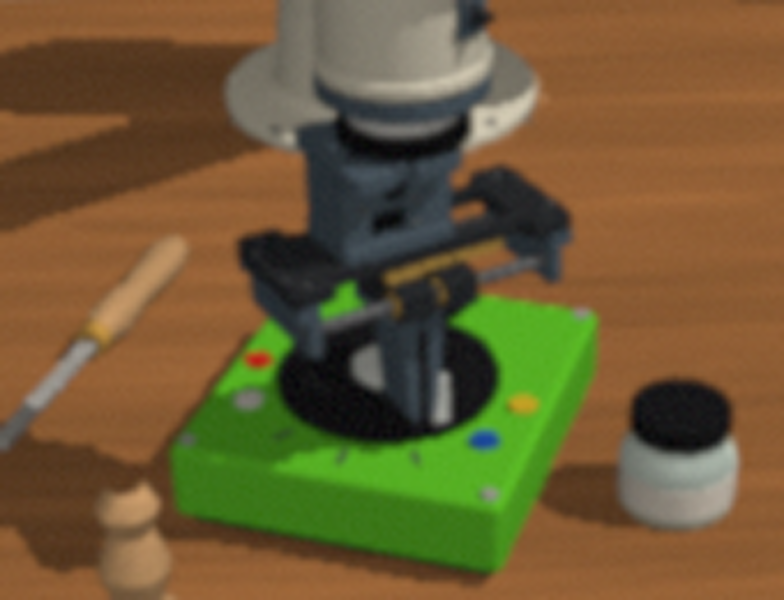

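The tab is at crop (443,405) and the contact force is gone, so it has probably snapped over. I'll back off clockwise, rise, move over the button and measure the tab.

{"api": "servo_tool", "payload": {
  "rows": [
    [[0.0023, -0.0044, 0, 0, 1], [0.0023, -0.0044, 0, 0, 1], [0, 0, 0.02, 0, 1], [0, 0, 0.03, 0, 1], [0, 0, 0.02, 0, 1]]
  ]
}}

```text
time: 5.45
tool_pos: [0.6255, -0.0017, 0.2326]
orientation: [-0.24, 0.971, -0.0, 0.001]
force: [0.1, -0.1, 0.3]
finger_gap: 0.004
```

{"api": "servo_tool", "payload": {
  "rows": [
    [[-0.038, 0.008, 0, 0, 1], [-0.039, 0.008, 0, 0, 1], [-0.039, 0.005, 0, 0, 1], [-0.04, 0.005, 0, 0, 1], [0, 0, 0, 0, 1]]
  ]
}}

```text
time: 5.95
tool_pos: [0.4641, 0.0253, 0.2307]
orientation: [-0.24, 0.971, 0.001, -0.002]
force: [0.0, -0.0, 0.2]
finger_gap: 0.003
```

Run:
```python
from h import *
s=read_state();print(s["time"],s["tool_pos"],s["force"])
im=capture("side")[:,:,::-1];cv2.imwrite("pics/s2.png",im);cm=capture("scene")[:,:,::-1];cv2.imwrite("pics/c2.png",cm)
a=cv2.resize(im[160:285,170:310],(672,600),interpolation=cv2.INTER_CUBIC);cv2.imwrite("pics/v6.png",a)
p=camera_params("side");A=np.array([.5608,-.0045])
for c,ar,bb in blobs(im,np.array((0,0,110)),np.array((180,60,255)),(200,165,305,235)):
    X=cast(p,*c,.090)[:2]-A;print(c,ar,bb,"r",np.hypot(*X).round(4),"ang",round(np.degrees(np.arctan2(X[1],X[0]))+20.2,1))
```

```text
5.95 [0.46408228 0.0252881  0.23072456] [ 0.04860927 -0.03981796  0.1855827 ]
[231.7 170.8] 44 [227 165   9  11] r 0.091 ang 91.5
[255.  183.3] 75 [251 177   9  16] r 0.0599 ang 49.3
[241.4 207.2] 350 [230 194  23  24] r 0.0095 ang -93.0
```

View pics/v6.png

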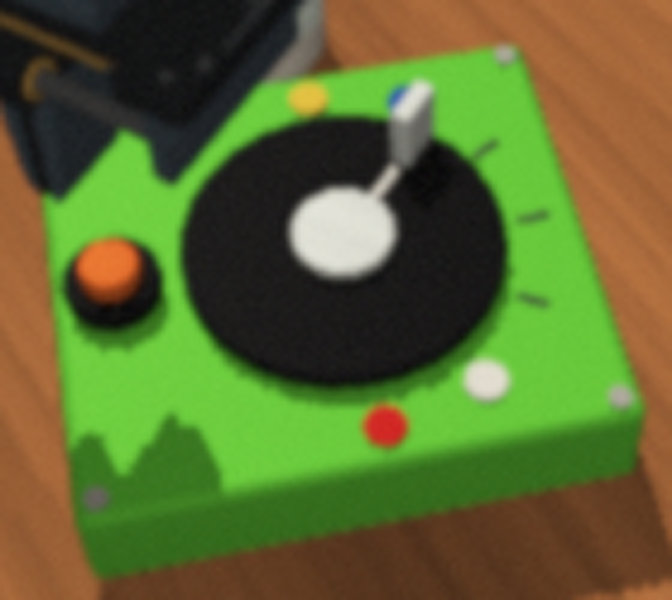

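The tab occludes most of the blue mark, and the blob estimate of 49° is ambiguous. I'll check the spoke and the tab edges against projections at 45°, 50° and 60°.

Run:
```python
from h import *
p=camera_params("side");q=camera_params("scene");A=np.array([.5608,-.0045])
for d in(45,50,55,60):
    a=np.radians(d-20.2);e=np.array([np.cos(a),np.sin(a)])
    f=lambda r,z:np.append(A+r*e,z)
    v=lambda X:(((np.array(proj(p,X))-[170,160])*4.8).round(0))
    w=lambda X:(((np.array(proj(q,X))-[150,90])*4.612).round(0))
    print(d,"side spoke r24,r44",v(f(.024,.071)),v(f(.044,.071)),"top in/out",v(f(.046,.102)),v(f(.070,.102)),"scene top",w(f(.046,.102)),w(f(.07,.102)),"foot",w(f(.07,.07)))
# blob centroids of tab in both views, bright grey on dark/green
for n,c,roi in(("side","pics/s2.png",(246,172,264,200)),("scene","pics/c2.png",(238,168,262,188))):
    im=cv2.imread(c)
    for b in blobs(im,np.array((0,0,90)),np.array((180,90,255)),roi):print(n,b)
im=cv2.imread("pics/c2.png");cv2.imwrite("pics/v7.png",cv2.resize(im[90:220,150:320],(784,600),interpolation=cv2.INTER_CUBIC))
```

```text
45 side spoke r24,r44 [372. 198.] [398. 167.] top in/out [399. 118.] [429.  83.] scene top [418. 362.] [437. 381.] foot [437. 426.]
50 side spoke r24,r44 [368. 196.] [390. 164.] top in/out [391. 115.] [417.  77.] scene top [424. 360.] [446. 378.] foot [446. 423.]
55 side spoke r24,r44 [364. 194.] [382. 161.] top in/out [383. 112.] [404.  73.] scene top [430. 358.] [454. 375.] foot [454. 420.]
60 side spoke r24,r44 [359. 193.] [374. 159.] top in/out [374. 109.] [391.  69.] scene top [435. 355.] [462. 371.] foot [462. 416.]
side (array([254.2, 186.7]), np.int32(140), array([246, 177,  14,  23], dtype=int32))
scene (array([242.8, 173.8]), np.int32(107), array([238, 168,  10,  14], dtype=int32))
```

View pics/v7.png

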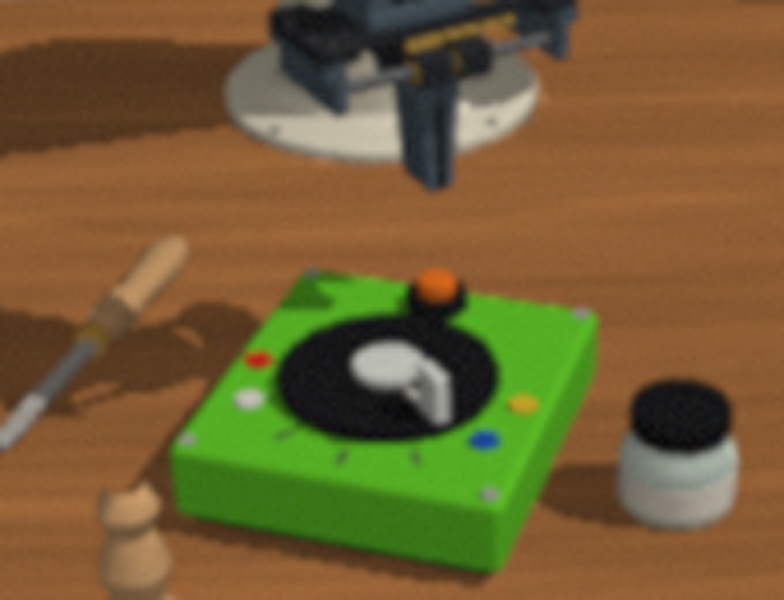

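Both views put the tab at about 46–48°, so it is balanced half-way and has not snapped. I'll go back the same way and push on to about 57°.

{"api": "servo_tool", "payload": {
  "rows": [
    [[0.0405, -0.0068, 0, 0, 1], [0.0405, -0.0068, 0, 0, 1], [0.0405, -0.0067, 0, 0, 1], [0.04, -0.0067, 0, 0, 1], [0, 0, 0, 0, 1]]
  ]
}}

```text
time: 6.55
tool_pos: [0.6362, -0.0036, 0.2306]
orientation: [-0.24, 0.971, -0.001, 0.002]
force: [0.2, -0.4, -0.3]
finger_gap: 0.008
```

{"api": "servo_tool", "payload": {
  "rows": [
    [[0, 0, -0.03, 0, 1], [0, 0, -0.03, 0, 1], [0, 0, -0.01, 0, 1], [0, 0, 0, 0, 1]]
  ]
}}

```text
time: 6.95
tool_pos: [0.6304, -0.0022, 0.1597]
orientation: [-0.24, 0.971, 0.0, -0.001]
force: [0.8, -0.2, 0.6]
finger_gap: 0.007
```

{"api": "servo_tool", "payload": {
  "rows": [
    [[-0.0016, 0.003, 0, 0, 1], [-0.0015, 0.003, 0, 0, 1], [-0.0011, 0.002, 0, 0, 1], [0, 0, 0, 0, 1]]
  ]
}}

```text
time: 7.35
tool_pos: [0.6264, 0.0063, 0.1618]
orientation: [-0.24, 0.971, -0.0, 0.001]
force: [0.8, -0.1, 0.1]
finger_gap: 0.007
```

```bash
python3 -c "
from h import *
look('pics/v8.png')"
```

```text
7.35 [0.6264 0.0063 0.1618] phi 48.0 r,t 0.0631 -0.021 F [ 0.8 -0.1  0.1]
```

{"api": "servo_tool", "payload": {
  "rows": [
    [[-0.001, 0.0018, 0, 0, 1], [-0.0011, 0.0019, 0, 0, 1], [-0.0007, 0.0032, 0, 3, 1], [-0.0009, 0.0032, 0, 3, 1]]
  ]
}}

```text
time: 7.8
tool_pos: [0.6225, 0.0162, 0.1609]
orientation: [-0.292, 0.957, 0.0, -0.0]
force: [-0.5, 1.0, -0.1]
finger_gap: 0.005
```

{"api": "servo_tool", "payload": {
  "rows": [
    [[-0.001, 0.0031, 0, 3, 1], [0, 0, 0, 0, 1], [0, 0, 0, 0, 1]]
  ]
}}

```text
time: 8.1
tool_pos: [0.6216, 0.0191, 0.161]
orientation: [-0.315, 0.949, -0.0, 0.0]
force: [-0.5, -1.0, 0.1]
finger_gap: 0.003
```

```bash
python3 -c "
from h import *
look('pics/v9.png')"
```

```text
8.1 [0.6216 0.0191 0.161 ] phi 56.9 r,t 0.0629 -0.0174 F [-0.5 -1.   0.1]
```

{"api": "servo_tool", "payload": {
  "rows": [
    [[0.003, -0.004, 0, 0, 1], [0.003, -0.004, 0, 0, 1], [0, 0, 0.02, 0, 1], [0, 0, 0.03, 0, 1], [0, 0, 0.02, 0, 1]]
  ]
}}

```text
time: 8.65
tool_pos: [0.6282, 0.0106, 0.2326]
orientation: [-0.315, 0.949, -0.0, 0.001]
force: [0.4, 0.0, -0.3]
finger_gap: 0.003
```

{"api": "servo_tool", "payload": {
  "rows": [
    [[-0.04, 0.0046, 0, 0, 1], [-0.04, 0.0046, 0, 0, 1], [-0.04, 0.0046, 0, 0, 1], [-0.038, 0.0045, 0, 0, 1], [0, 0, 0, 0, 1]]
  ]
}}

```text
time: 9.15
tool_pos: [0.4651, 0.0297, 0.2308]
orientation: [-0.315, 0.949, 0.001, -0.002]
force: [-1.1, -0.1, -0.4]
finger_gap: 0.004
```

Run:
```python
from h import *
look("pics/v10.png")
im=capture("side")[:,:,::-1];cv2.imwrite("pics/s3.png",im)
a=cv2.resize(im[160:285,170:310],(448,400),interpolation=cv2.INTER_CUBIC);b=cv2.imread("pics/v10.png")[200:600,250:600]
cv2.imwrite("pics/v11.png",np.hstack([a,b]))
```

```text
9.15 [0.4651 0.0297 0.2308] phi 57.0 r,t -0.0562 0.0847 F [-1.1 -0.1 -0.4]
```

View pics/v11.png

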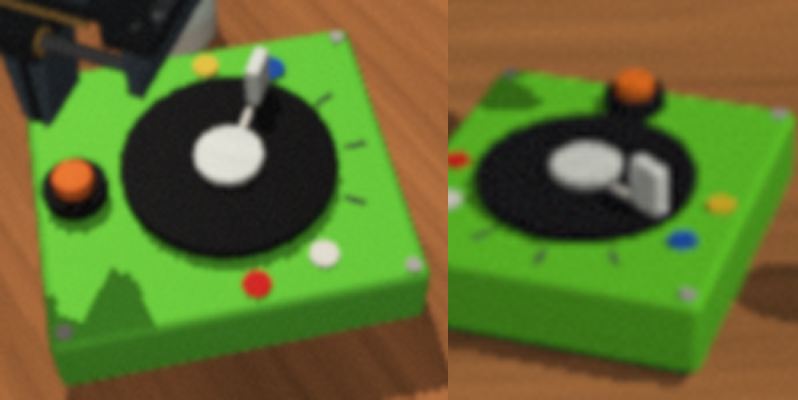

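The tab's outer top corner (about (390,75) at the earlier scale) and the scene foot (about (460,415)) match the 60° projection, so the tab is at blue. Now the button: lower to just above it first.

{"api": "servo_tool", "payload": {
  "rows": [
    [[0.003, -0.001, -0.02, 0, 1], [0, 0, -0.02, 0, 1], [0, 0, -0.015, 0, 1], [0, 0, -0.003, 0, 1], [0, 0, 0, 0, 1]]
  ]
}}

```text
time: 9.75
tool_pos: [0.4735, 0.0282, 0.1727]
orientation: [-0.315, 0.949, 0.0, -0.0]
force: [-0.6, 0.3, -0.0]
finger_gap: 0.003
```

{"api": "servo_tool", "payload": {
  "rows": [
    [[0, 0, -0.003, 0, 1], [0, 0, -0.003, 0, 1], [0, 0, -0.002, 0, 1], [0, 0, 0, 0, 1]]
  ]
}}

```text
time: 10.15
tool_pos: [0.4726, 0.0284, 0.1649]
orientation: [-0.316, 0.949, -0.0, 0.0]
force: [0.5, -0.7, 0.3]
finger_gap: 0.002
```

{"api": "servo_tool", "payload": {
  "rows": [
    [[0, 0, -0.002, 0, 1], [0, 0, -0.002, 0, 1], [0, 0, 0, 0, 1]]
  ]
}}

```text
time: 10.45
tool_pos: [0.4725, 0.0284, 0.1607]
orientation: [-0.316, 0.949, 0.0, -0.0]
force: [-0.5, 0.3, 0.5]
finger_gap: 0.002
```

{"api": "servo_tool", "payload": {
  "rows": [
    [[-0.0035, 0.0005, 0, 0, 1], [0, 0, -0.002, 0, 1], [0, 0, 0, 0, 1]]
  ]
}}

```text
time: 10.75
tool_pos: [0.4687, 0.029, 0.1588]
orientation: [-0.316, 0.949, 0.0, -0.0]
force: [-1.6, 0.0, 2.8]
finger_gap: 0.007
```

{"api": "servo_tool", "payload": {
  "rows": [
    [[0, 0, -0.002, 0, 1], [0, 0, 0, 0, 1]]
  ]
}}

```text
time: 10.95
tool_pos: [0.469, 0.0289, 0.1568]
orientation: [-0.316, 0.949, 0.0, -0.0]
force: [-2.3, 0.3, 3.1]
finger_gap: 0.006
```

{"api": "servo_tool", "payload": {
  "rows": [
    [[0, 0, -0.002, 0, 1], [0, 0, 0, 0, 1]]
  ]
}}

```text
time: 11.15
tool_pos: [0.469, 0.0289, 0.1548]
orientation: [-0.316, 0.949, 0.0, -0.0]
force: [-2.7, 1.2, 4.4]
finger_gap: 0.007
```

{"api": "servo_tool", "payload": {
  "rows": [
    [[0, 0, -0.001, 0, 1], [0, 0, 0, 0, 1]]
  ]
}}

```text
time: 11.35
tool_pos: [0.4691, 0.0289, 0.1544]
orientation: [-0.316, 0.949, -0.0, 0.0]
force: [-5.5, 0.7, 17.8]
finger_gap: 0.006
```

{"api": "servo_tool", "payload": {
  "rows": [
    [[0, 0, -0.001, 0, 1], [0, 0, 0, 0, 1]]
  ]
}}

```text
time: 11.55
tool_pos: [0.4691, 0.0289, 0.154]
orientation: [-0.316, 0.949, -0.0, 0.0]
force: [-8.7, 1.1, 36.9]
finger_gap: 0.005
```

The button has bottomed out: the force rises steeply at z = 0.154, about 6 mm below contact. I'll lift off and check.

{"api": "servo_tool", "payload": {
  "rows": [
    [[0, 0, 0.005, 0, 1], [0, 0, 0.01, 0, 1], [0, 0, 0.03, 0, 1], [0, 0, 0.04, 0, 1], [0, 0, 0.03, 0, 1]]
  ]
}}

```text
time: 12.05
tool_pos: [0.4694, 0.0289, 0.2703]
orientation: [-0.316, 0.949, -0.0, 0.001]
force: [-0.0, 0.3, 0.3]
finger_gap: 0.008
```

{"api": "servo_tool", "payload": {
  "rows": [
    [[0, 0, 0, 0, 1], [0, 0, 0, 0, 1], [0, 0, 0, 0, 1]]
  ]
}}

```text
time: 12.35
tool_pos: [0.4687, 0.0289, 0.2672]
orientation: [-0.316, 0.949, 0.0, -0.001]
force: [-0.3, -0.1, 0.3]
finger_gap: 0.006
```

Run:
```python
from h import *
look("pics/v12.png")
im=capture("side")[:,:,::-1];cv2.imwrite("pics/s4.png",im)
a=cv2.resize(im[160:285,170:310],(448,400),interpolation=cv2.INTER_CUBIC);b=cv2.imread("pics/v12.png")[200:600,250:600]
cv2.imwrite("pics/v13.png",np.hstack([a,b]))
for f in("s3","s4"):
    i=cv2.imread(f"pics/{f}.png");print(f,blobs(i,np.array((5,150,120)),np.array((15,255,255)),(184,206,203,228)),blobs(i,np.array((0,0,110)),np.array((180,60,255)),(243,172,262,190)))
s0=cv2.imread("pics/scene0.png").astype(int);s1=capture("scene")[:,:,::-1].astype(int)
for n,(x0,y0,x1,y1) in {"gouge":(145,140,183,192),"spindle":(168,192,192,238),"jar":(282,170,314,206)}.items():print(n,(abs(s0-s1).max(2)[y0:y1,x0:x1]>60).sum())
```

```text
12.35 [0.4687 0.0289 0.2672] phi 57.0 r,t -0.0537 0.0819 F [-0.3 -0.1  0.3]
s3 [(array([192.3, 215.3]), np.int32(119), array([186, 210,  13,  12], dtype=int32))] [(array([249.6, 181.5]), np.int32(64), array([247, 175,   7,  15], dtype=int32))]
s4 [(array([192.3, 215.4]), np.int32(120), array([186, 210,  13,  12], dtype=int32))] [(array([249.6, 181.5]), np.int32(64), array([247, 175,   7,  15], dtype=int32))]
gouge 51
spindle 0
jar 0
```

View pics/v13.png

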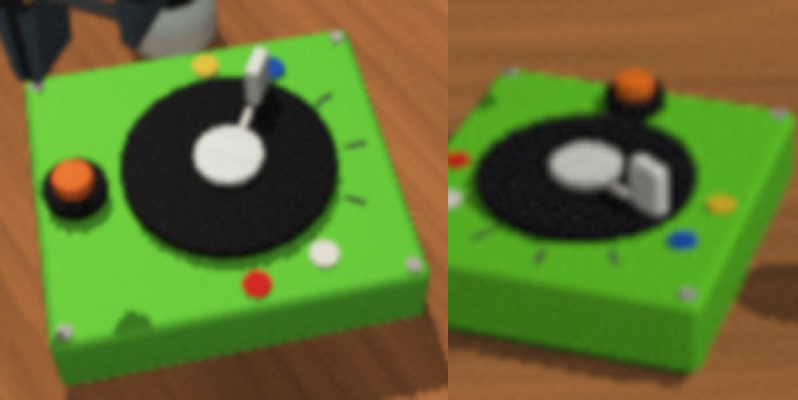

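The button is up again and the tab has not moved, its blob being identical before and after the press. The spindle and jar are unchanged. The gouge's 51 changed pixels fit the arm's shadow, and nothing came near it.

```bash
python3 -c "
from plant import *
print(job_done())"
```

```text
the job is handed in; nothing more can be done
None
```

I turned the dial from 0 to the blue mark at +1.047 rad with closed fingertips, then pressed the orange button to its stop and released it. The job is handed in at about 12.5 s of robot time; it gave no verdict.

- **Dial:** My first push left the tab balanced at about 46–48°, between two clicks. I saw this in the pictures before pressing anything and pushed on to about 57°. The tab then matched the 60° projection in both the side and scene views. Push forces read at the end of each move stayed around 2 N or less.
- **Button:** It bottomed out about 6 mm below first contact. My last 2 mm of travel went past the stop, so the force reached about 37 N, more than needed. That is close to the 40 N limit for the arm or gripper's body, though here it was the fingertips pressing.
- **Last checks:** The button is back up and the tab is unchanged from before the press. The arm is clear of everything, and the spindle and jar are where they stood.
- **Disagreement:** The gouge area showed 51 changed pixels. I put this down to the arm's shadow falling on it, since the arm never came near it. I did not measure its position again.

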